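# Wedge a spectacle-frame blank tight on the wedge board

## Task

Clamp the dark spectacle-frame blank in the wedge board on the bench: first seat the loose wooden stop bar fully down over the board's two dowel pins. Then lay the wooden wedge flat on the board with its thin end at the wide mouth of the gap between bar and blank (the other end of the gap is too narrow for it) and slide it in along the bar until it jams and presses the blank flush against the long aluminium fence. Do not disturb the jar, the hammer or the steel block, and do not let go at the end: finish with the wedge still gripped and firmly pushed in, so that the blank stays pressed against the fence.

Things in the scene. Friction and masses are not known exactly. Their poses are not given: they have to be found in the camera images.
- board: wedge board fixed to the bench: plywood 190 (x) x 280 (y) x 18 mm. Origin at the centre of its underside, top at z = 18 mm. In its frame: the fence's face is at x = +65 mm along y on the +x side; an end stop 12 mm high stands in the -y corner (face y = -102 mm, x = 10 to 65 mm); the dowel pins stand on the -x side. The gap for the wedge lies between seated bar and blank.
- fence: the long aluminium fence fixed to the board, 194 mm long, 22 mm wide, 12 mm high. Origin on the board's top in the middle of the face that the blank must lie against; axes as the board's: the blank lies on its -x side, the face is the plane x = 0
- pins: two upright steel dowel pins fixed in the board, 100 mm apart, 8 mm in diameter, 16 mm tall, the top 4 mm tapered. Origin on the board's top midway between them (x = -43, y = -23.4 mm in the board's frame); x runs through both pins towards the gap's narrow end (yaw -1.429 rad to the board). The seated bar's origin and long axis coincide with these
- gap_mouth (a point): middle of the gap's wide mouth, on the board's top (x = -21.5, y = +48 mm in the board's frame). With bar seated and blank flush the gap is 33 mm wide here, measured along the board's x: from the bar's face (x = -38 mm) to the blank's edge (x = -5 mm). It is open at the top, and nothing stands beyond it to +y
- gap_narrow (a point): middle of the gap's narrow end, on the board's top (x = -11, y = -102 mm in the board's frame). The gap runs towards the board's -y and narrows by 1 in 7, only on the bar's side (the bar's face is turned 0.142 rad, as is the wedge's slanting side), to about 12 mm here
- bar: loose stop bar: wooden, 160 (x) x 30 (y) x 38 mm (z), two upright through holes 10 mm wide on its centre line, 50 mm either side of the middle. Origin at the centre of its underside, x along its length. Seats either way round. About 140 g; starts on the bench beside the board, holes upright. Fingers kept 12 mm or more above its underside clear the blank as it is seated
- wedge: loose wooden wedge, 179 mm long, 30 mm high, about 110 g, flat on the bench beside the board. Origin on its underside at the centre of its parallel shank (x -30 to 30, y -17.5 to 17.5 mm): grip it there. From x = 30 to 149 mm it tapers from 35 to 18 mm: the side y = +17.5 mm is straight all along (goes against the blank), the other slants from y = -17.5 to -0.5 mm (goes along the bar)
- wedge_tip (a point): middle of the wedge's thin end, on its underside (x = 149, y = 8.5 mm in the wedge's frame). With the wedge home it is about 105 mm past the gap's mouth (near y = -57 mm in the board's frame), and the whole shank is still outside the gap
- blank: the dark brown spectacle-frame blank, a flat plastic plate 70 (x) x 150 (y) x 8 mm, about 110 g, lying loose on the board between fence and pins, 4 to 7 mm short of the fence and slightly askew; it slides when pushed and stays where it is left. Origin at the centre of its underside
- blank_end0 (a point): point on the underside edge of the blank that must touch the fence, 5 mm from its -y end
- blank_end1 (a point): point on the underside edge of the blank that must touch the fence, 5 mm from its +y end
- jar: a glass jar with a steel lid, 60 mm in diameter, 70 mm high, standing beyond the board: leave alone. Origin at its underside
- hammer: a hammer 220 mm long lying beyond the board: leave alone
- block: a steel bench block 70 x 70 x 25 mm beyond the board: leave alone. Origin at its underside

How it is judged:
By the outcome, as a careful person would: the job done as asked, in the order asked, and still so for the second after the job is handed in, while the arm keeps its last pose, push and grip.
It also fails if it takes over 67 s, if anything falls off the work surface, if the arm or the gripper's body presses on something with over 40 N, if the wrist force passes 120 N, or if a joint passes its speed limit or range.

## Robot

A 6-joint arm with a two-finger parallel gripper is mounted at the origin on the work surface. World frame = base frame: x ahead of the robot, y to its left, z up, the work surface at z = 0. Lengths are in m, angles in degrees, forces in N, time in s.
With the tool pointing down it reaches from about 0.35 to 0.875 m from the base axis. Payload 4.2 kg.
Tool frame: the origin (TCP) lies midway between the tips of the shut fingers; the grasp point (between the pads) lies 19 mm behind it; z points along the fingers, y is the line along which they close (so a half turn about z gives the same grasp; the last joint's range is limited). The gripper opens to 87 mm and grips with 3 to 60 N. Pads are 19 mm wide; open, the fingers measure 117 mm over their backs; the gripper's body (75 mm by 190 mm) begins 51 mm behind the grasp point.
Start: joints at [84.889, 22.042, 0.453, 0, -68.411, -14.817], TCP at [0.213, 0.588, 0.223] pointing down, gripper open.
Joint ranges: [-179.83, 179.83], [-69.29, 118.12], [-61.27, 80.66], [-181.25, 117.63], [-171.15, -9.14], [-177.46, 177.46]. Speed limits (degrees/s): [159.86, 159.86, 180, 180, 180, 180].

## Interface

Orientations are given as a 3x3 rotation matrix whose columns are the frame's x, y, z axes.
In Python, from station import sense, capture, camera_params, finish_job gives the robot as it stands.
- The arm moves only by the tool drive_tool, never from a script. Its argument "rows" is a list of rows, each an object of numbers: "tx", "ty", "tz": the shift along the tool's x, y, z in cm; "ax", "ay", "az": the turn, a rotation vector about the tool's x, y, z in rad; "claw": the finger opening in cm, from 0 to 8.7. In form: [{"tx": .., "ty": .., "tz": .., "ax": .., "ay": .., "az": .., "claw": ..}, ...]. A call has 1 to 10 rows; each row shifts and turns the commanded pose from where the row before left it, along the tool's axes as they then stand; what a row does not reach is not made up. A row lasts 1/12 s, in which the tool goes at most 41.7 mm and 7.16 degrees, less where a joint would pass 70% of its speed; a pose out of reach is approached as far as the arm can. A call with a gripper value outside its range is refused whole. The fingers move at their own pace and stop on an object; the grip force is fixed at half the most. Time passes only in rows, so rows that do not move let the fingers close. It gives the time, the measured TCP pose, the force, the opening and the grip force at its end, in the units of the state.
- sense(): the state, without advancing time (a new reading comes with each control period).
- capture(name): name is "side" or "top"; returns (picture, depth): 400x640x3 uint8, red, green, blue; 400x640 float32, m along the optical axis (not along the pixel's ray), 0 where there is no reading.
- camera_params(name): a dict with "intrinsics" (3x3 intrinsics, pixels), "k1" (the pictures are not rectified: a ray, as slopes to the right and down, at radius r is drawn at 1 + k1 r^2 times it, then the intrinsics apply), "R" (3x3) and "t" (3): a world point X has camera coordinates R X + t. Camera axes: x right, y down, z forward; pixel columns grow to the right and rows downward; lengths in m; the calibration is good to about 2 mm. A picture is of the moment at which its call begins. camera_params takes no time and is no camera call.
- finish_job(): hands the job in; it is judged then, once.
The state is a dict: "time_s": time; "joints": joint angles; "joint_velocities": joint speeds; "effort": joint torques, N m; "tcp_pos": TCP position; "ee_rot": TCP orientation; "wrist_force": force on the tool from outside, world axes, zero at the start; "moment": the same for the moment, N m; "gripper_width": opening from 0.0 (shut) to 1.0 (fully open); "gripper_force": force on a finger pad.
Only numpy, scipy, OpenCV 4.12 (cv2) and the standard library are available. Lean on these libraries where they do the work, as an engineer would, in place of code of your own. Each camera call takes 0.05 s, during which the arm holds its last target. There are 200 camera calls.

## Working session

There is one attempt and no reset: what is moved stays moved. The work goes in short steps, Python scripts to look and compute and a tool call to move; the robot and the scene stay as the last step left them, time stands still between calls to the robot, and variables do not carry over. Pictures are saved under pics/ and viewed, at most 10 in all, crops included, and the job is handed in when it is done.

Besides the shell and the picture viewer there is one more tool, called after ">>>" in YAML: its name, and indented under it one key for each argument. drive_tool: Moves the arm, as the interface text tells. Its arguments: {"type":"object","properties":{"rows":{"type":"array"}},"required":["rows"]}

```bash
mkdir -p pics; ls; python3 - <<'E'
from station import *
import cv2,numpy as np
s=sense();print({k:np.round(v,3).tolist() for k,v in s.items()})
for n in ("top","side"):
    p,d=capture(n);c=camera_params(n);print(n,c)
    cv2.imwrite(f"pics/{n}0.png",p[:,:,::-1]);np.savez(f"{n}0.npz",p=p,d=d)
E
```

```text
pics
{'time_s': 0.0, 'joints': [84.889, 22.091, 0.381, -0.029, -68.41, -14.815], 'joint_velocities': [-0.045, 0.035, 0.005, 0.018, 0.027, 0.007], 'effort': [-0.001, -39.067, 18.741, 4.22, 0.011, -0.0], 'tcp_pos': [0.213, 0.587, 0.221], 'ee_rot': [[0.94, -0.341, -0.001], [-0.341, -0.94, -0.002], [0.0, 0.002, -1.0]], 'wrist_force': [1.487, 0.029, 0.757], 'moment': [-0.002, 0.006, -0.003], 'gripper_force': 0.0, 'gripper_width': 1.0}
top {'intrinsics': array([[372.00848027,   0.        , 321.41777867],
       [  0.        , 372.00848027, 199.30813207],
       [  0.        ,   0.        ,   1.        ]]), 'k1': -0.08092628263518212, 'R': array([[ 0.01821346, -0.99965621, -0.01886084],
       [-0.99283968, -0.01585542, -0.11839749],
       [ 0.11805774,  0.02088222, -0.99278714]]), 't': array([-0.03034169,  0.61762833,  0.85273459])}
side {'intrinsics': array([[515.73688799,   0.        , 315.23275949],
       [  0.        , 515.73688799, 204.04924076],
       [  0.        ,   0.        ,   1.        ]]), 'k1': -0.15986066902576584, 'R': array([[-0.99871155, -0.04970843, -0.01021339],
       [-0.02377644,  0.636156  , -0.77119402],
       [ 0.04483216, -0.76995754, -0.63651824]]), 't': array([0.62760563, 0.06570251, 1.52097643])}
```

View pics/top0.png

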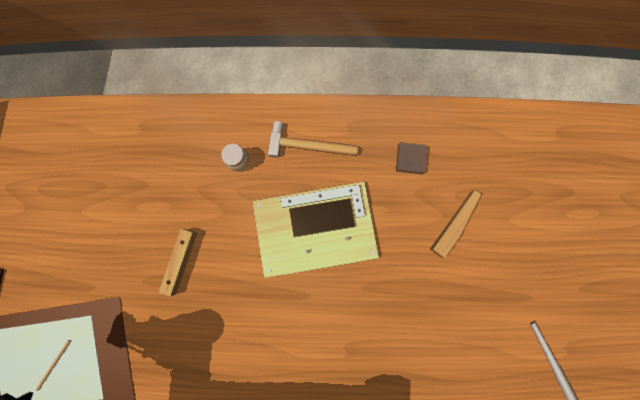

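View pics/side0.png

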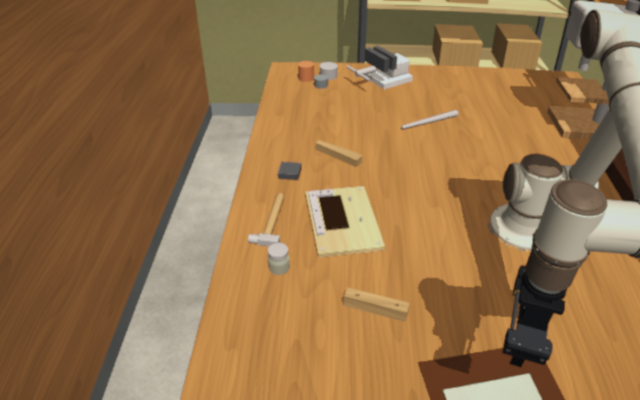

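The top view shows the board around (315,230), with its fence along the upper edge, the blank at (322,217) and the pins at (308,251) and (348,239). The bar is at (177,262) with its holes at (182,242) and (168,283). The wedge runs from its thick end at (443,250) to its thin end at (477,194). The side view confirms this layout.

```bash
cat > h.py <<'E'
import numpy as np,cv2
from station import *
def rays(n,uv):
    c=camera_params(n);uv=np.asarray(uv,float).reshape(-1,1,2)
    p=cv2.undistortPoints(uv,c["intrinsics"],np.array([c["k1"],0,0,0,0.]),None,None).reshape(-1,2) if 0 else cv2.undistortPoints(uv,c["intrinsics"],np.array([c["k1"],0,0,0,0.])).reshape(-1,2)
    return np.c_[p,np.ones(len(p))],c
def onplane(n,uv,z):
    r,c=rays(n,uv);o=-c["R"].T@c["t"];d=r@c["R"]
    return (o+d*((z-o[2])/d[:,2])[:,None])[:,:2]
def cloud(n,d):
    v,u=np.mgrid[:400,:640];r,c=rays(n,np.c_[u.ravel(),v.ravel()])
    X=(r*d.reshape(-1,1)-c["t"])@c["R"];X[d.ravel()==0]=np.nan
    return X.reshape(400,640,3)
def comps(n,d,lo,hi,box,amin=60):
    X=cloud(n,d);m=((X[...,2]>lo)&(X[...,2]<hi)).astype(np.uint8)
    u0,v0,u1,v1=box;b=np.zeros_like(m);b[v0:v1,u0:u1]=1
    k,l,st,ce=cv2.connectedComponentsWithStats(m*b)
    i=1+np.argmax(st[1:,4]);return (l==i),X
E
python3 - <<'E'
from h import *
f=np.load("top0.npz");p,d=f["p"],f["d"]
hsv=cv2.cvtColor(p,cv2.COLOR_RGB2HSV)
def rect(m,z,nm):
    cs,_=cv2.findContours(m.astype(np.uint8),cv2.RETR_EXTERNAL,cv2.CHAIN_APPROX_NONE)
    c=max(cs,key=cv2.contourArea).reshape(-1,2);w=onplane("top",c,z).astype(np.float32)*1000
    r=cv2.minAreaRect(w);print(nm,np.round(r[0],1),np.round(r[1],1),round(r[2],2),np.round(cv2.boxPoints(r),0).tolist());return c,w
for nm,box,lo,z in(("bar",(140,215,215,310),.028,.038),("wedge",(415,175,500,270),.018,.030)):
    m,X=comps("top",d,lo,.06,box);print(nm,m.sum(),np.nanmedian(X[m][:,2]))
    c,w=rect(m,z,nm)
    if nm=="wedge":
        q=cv2.approxPolyDP(c.reshape(-1,1,2).astype(np.int32),4,True).reshape(-1,2);print(q.tolist(),np.round(onplane("top",q,z)*1000).tolist())
print("board hsv",hsv[262,290],hsv[220,270],"bench",hsv[320,480], "blank",hsv[217,322])
m=cv2.inRange(hsv,(22,40,90),(45,255,255));b=np.zeros_like(m);b[170:290,240:390]=255
m=cv2.morphologyEx(m&b,cv2.MORPH_CLOSE,np.ones((25,25)));rect(m>0,.018,"board")
m=((hsv[...,2]<70)&(b>0)).astype(np.uint8);k,l,st,ce=cv2.connectedComponentsWithStats(m);i=1+np.argmax(st[1:,4]);rect(l==i,.026,"blank")
for nm,c0,z in (("hole",(182,242),.038),("hole",(168,283),.038),("pin",(308,251),.026),("pin",(348,239),.026)):
    u,v=c0;g=p[v-6:v+7,u-6:u+7].sum(2).astype(float);w=np.clip(np.median(g)*.75-g,0,None) 
    yy,xx=np.mgrid[v-6:v+7,u-6:u+7];cc=((w*xx).sum()/w.sum(),(w*yy).sum()/w.sum());print(nm,np.round(cc,1),np.round(onplane("top",[cc],z)*1000,1))
big=np.hstack([cv2.resize(p[225:305,150:210],None,fx=5,fy=5,interpolation=2),cv2.resize(p[225:265,295:365],(490,280))[:,:490] if 0 else cv2.copyMakeBorder(cv2.resize(p[225:265,295:365],(490,280),interpolation=2),0,120,0,0,0)])
cv2.imwrite("pics/z1.png",big[:,:,::-1]);print(big.shape)
E
```

```text
bar 901 0.037378775856339204
bar [461.7 326.1] [ 34.5 162.1] 73.11 [[379.0, 333.0], [534.0, 286.0], [544.0, 319.0], [389.0, 366.0]]
wedge 967 0.029157602005904185
wedge [ 568.3 -349.6] [ 38.1 179.6] 55.38 [[484.0, -314.0], [631.0, -416.0], [653.0, -385.0], [505.0, -283.0]]
[[475, 190], [432, 248], [444, 257], [479, 198]] [[648.0, -392.0], [506.0, -285.0], [486.0, -313.0], [628.0, -402.0]]
board hsv [ 33  86 211] [ 23 108 203] bench [ 14 174 190] blank [ 14 120  68]
board [547.5  -3.6] [187.7 278.5] 11.05 [[429.0, 115.0], [482.0, -158.0], [666.0, -122.0], [613.0, 151.0]]
blank [576.7 -24.7] [ 65.  137.9] 10.44 [[532.0, 37.0], [557.0, -98.0], [621.0, -87.0], [596.0, 49.0]]
hole [184.1 243.8] [[505.2 307.5]]
hole [170.2 284. ] [[408.9 336.9]]
pin [308.4 250.7] [[495.5   9.3]]
pin [349.  237.4] [[528.7 -87.2]]
(400, 790, 3)
```

View pics/z1.png

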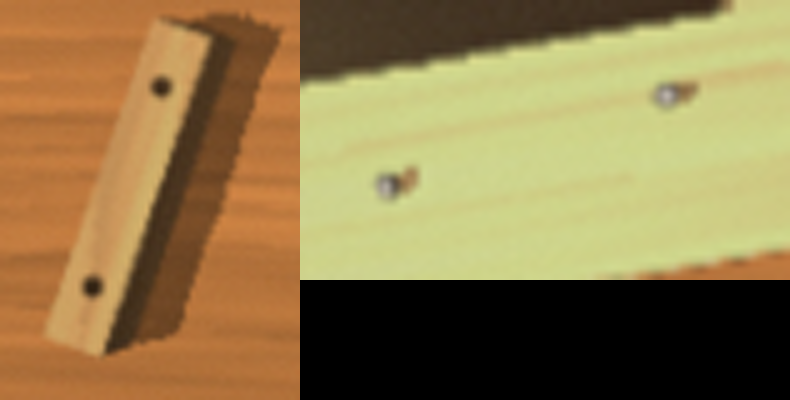

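```bash
cat >> h.py <<'E'
def yaw(R): return np.degrees(np.arctan2(R[1,0],R[0,0]))
def need(x,y,z,yw=None):
    """cm shift in current tool axes, and az (rad) to reach"""
    s=sense();R=np.array(s["ee_rot"]);d=np.array([x,y,z])/1000-s["tcp_pos"]
    o=np.round(R.T@d*100,2)
    a=None if yw is None else round(-np.radians((yw-yaw(R)+90)%180-90),3)
    print("t",round(s["time_s"],2),"need cm",o,"az",a,"tcp",np.round(s["tcp_pos"],4),"yaw",round(yaw(R),2),"F",np.round(s["wrist_force"],1),"M",np.round(s["moment"],2),"w",round(s["gripper_width"]*87,1),"gf",round(s["gripper_force"],1))
E
python3 - <<'E'
from h import *
h=onplane("top",[(181.9,241.7),(167.9,281.9)],.038)*1000
p=onplane("top",[(307.1,251.1),(346.9,238.1)],.034)*1000
a=lambda d:np.degrees(np.arctan2(d[1],d[0]))
hb=h.mean(0);hy=a(h[0]-h[1]);pb=p.mean(0);py=a(p[1]-p[0])
print("holes",h,np.linalg.norm(h[0]-h[1]),hb,hy);print("pins",p,np.linalg.norm(p[0]-p[1]),pb,py,"boardyaw",py+81.88)
by=np.radians(py+81.88);R=np.array([[np.cos(by),-np.sin(by)],[np.sin(by),np.cos(by)]])
print("board c from pins",pb-R@[-43,-23.4])
need(hb[0],hb[1],80,hy)
E
```

```text
holes [[510.03455134 313.30837321]
 [413.64602186 342.78608181]] 100.79525743107283 [461.8402866  328.04722751] -17.00477160349728
pins [[494.5650649   11.86362283]
 [526.84667933 -81.73447167]] 99.00861540591384 [510.70587212 -34.93542442] -70.9708874721772 boardyaw 10.9091125278228
board c from pins [548.50031524  -3.82047513]
t 0.1 need cm [32.24 15.83 14.19] az -0.051 tcp [0.2128 0.5871 0.2216] yaw -19.94 F [0.2 0.5 0.1] M [0.04 0.03 0.01] w 87.2 gf 0.0
```

>>> drive_tool:
  rows:
    - {"tx":3.25,"ty":1.6,"tz":1.3}
    - {"tx":3.25,"ty":1.6,"tz":1.3}
    - {"tx":3.25,"ty":1.6,"tz":1.3}
    - {"tx":3.25,"ty":1.6,"tz":1.3}
    - {"tx":3.25,"ty":1.6,"tz":1.3}
    - {"tx":3.25,"ty":1.6,"tz":1.3}
    - {"tx":3.25,"ty":1.6,"tz":1.3}
    - {"tx":3.25,"ty":1.6,"tz":1.3}
    - {"tx":3.25,"ty":1.6,"tz":1.3}
    - {"tx":3.0,"ty":1.43,"tz":1.3}

```text
invalid input at $.rows[0]: expected keys tx, ty, tz, ax, ay, az, claw
```

>>> drive_tool:
  rows:
    - {"az":-0.05}
    - {}
    - {}

```text
invalid input at $.rows[0]: expected keys tx, ty, tz, ax, ay, az, claw
```

```bash
python3 - <<'E'
from h import *
need(461.8,328,16,-17)
p,d=capture("side");cv2.imwrite("pics/s1.png",cv2.resize(p[200:380,270:470],None,fx=3,fy=3)[:,:,::-1])
E
```

```text
t 0.1 need cm [32.24 15.82 20.59] az -0.051 tcp [0.2128 0.5871 0.2216] yaw -19.94 F [0.2 0.5 0.1] M [0.04 0.03 0.01] w 87.2 gf 0.0
```

View pics/s1.png

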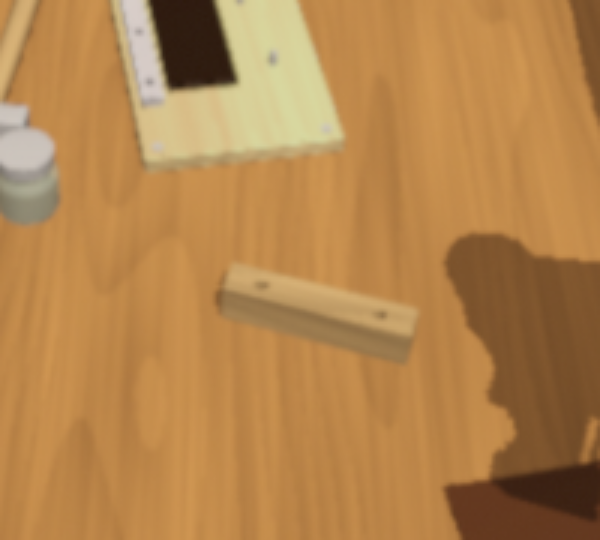

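The move was refused because every row needs all seven keys. The crop shows the bar untouched, with its holes at crop positions (262,285) and (382,314).

>>> drive_tool:
  rows:
    - {"tx":3.25,"ty":1.6,"tz":1.3,"ax":0,"ay":0,"az":0,"claw":8.7}
    - {"tx":3.25,"ty":1.6,"tz":1.3,"ax":0,"ay":0,"az":0,"claw":8.7}
    - {"tx":3.25,"ty":1.6,"tz":1.3,"ax":0,"ay":0,"az":0,"claw":8.7}
    - {"tx":3.25,"ty":1.6,"tz":1.3,"ax":0,"ay":0,"az":0,"claw":8.7}
    - {"tx":3.25,"ty":1.6,"tz":1.3,"ax":0,"ay":0,"az":0,"claw":8.7}
    - {"tx":3.25,"ty":1.6,"tz":1.3,"ax":0,"ay":0,"az":0,"claw":8.7}
    - {"tx":3.25,"ty":1.6,"tz":1.3,"ax":0,"ay":0,"az":0,"claw":8.7}
    - {"tx":3.25,"ty":1.6,"tz":1.3,"ax":0,"ay":0,"az":0,"claw":8.7}
    - {"tx":3.25,"ty":1.6,"tz":1.3,"ax":0,"ay":0,"az":0,"claw":8.7}
    - {"tx":3.0,"ty":1.4,"tz":1.3,"ax":0,"ay":0,"az":-0.05,"claw":8.7}

```text
time_s: 0.98
tcp_pos: [0.4632, 0.3273, 0.0918]
ee_rot: [[0.956, -0.293, -0.0], [-0.293, -0.956, -0.0], [-0.0, 0.0, -1.0]]
wrist_force: [2.0, 1.1, 0.6]
gripper_width: 1.0
gripper_force: 0.0
```

>>> drive_tool:
  rows:
    - {"tx":0,"ty":0,"tz":0,"ax":0,"ay":0,"az":0,"claw":6}
    - {"tx":0,"ty":0,"tz":0,"ax":0,"ay":0,"az":0,"claw":6}
    - {"tx":0,"ty":0,"tz":0,"ax":0,"ay":0,"az":0,"claw":6}

```text
time_s: 1.23
tcp_pos: [0.4625, 0.3291, 0.0925]
ee_rot: [[0.956, -0.294, 0.0], [-0.294, -0.956, -0.0], [0.0, -0.0, -1.0]]
wrist_force: [-0.0, 0.1, 0.7]
gripper_width: 0.854
gripper_force: 0.0
```

```bash
python3 - <<'E'
from h import *
need(461.8,328,16,-17)
h=onplane("side",[(270+262/3,200+285/3),(270+382/3,200+314/3)],.038)*1000;print(h,h.mean(0))
E
```

```text
t 1.23 need cm [-0.04  0.13  7.65] az -0.002 tcp [0.4625 0.3291 0.0925] yaw -17.1 F [-0.   0.1  0.7] M [0.04 0.06 0.01] w 74.3 gf 0.0
[[507.36091974 317.40913548]
 [409.62216485 345.24311628]] [458.49154229 331.32612588]
```

>>> drive_tool:
  rows:
    - {"tx":-0.1,"ty":0.0,"tz":1.5,"ax":0,"ay":0,"az":0,"claw":6}
    - {"tx":0,"ty":0,"tz":1.5,"ax":0,"ay":0,"az":0,"claw":6}
    - {"tx":0,"ty":0,"tz":1.5,"ax":0,"ay":0,"az":0,"claw":6}
    - {"tx":0,"ty":0,"tz":1.5,"ax":0,"ay":0,"az":0,"claw":6}
    - {"tx":0,"ty":0,"tz":1.0,"ax":0,"ay":0,"az":0,"claw":6}
    - {"tx":0,"ty":0,"tz":0.5,"ax":0,"ay":0,"az":0,"claw":6}
    - {"tx":0,"ty":0,"tz":0.1,"ax":0,"ay":0,"az":0,"claw":6}

```text
time_s: 1.82
tcp_pos: [0.4607, 0.3299, 0.016]
ee_rot: [[0.956, -0.292, -0.001], [-0.292, -0.956, -0.001], [-0.0, 0.001, -1.0]]
wrist_force: [-0.4, -0.1, -0.1]
gripper_width: 0.69
gripper_force: 0.0
```

>>> drive_tool:
  rows:
    - {"tx":0,"ty":0,"tz":0,"ax":0,"ay":0,"az":0,"claw":2}
    - {"tx":0,"ty":0,"tz":0,"ax":0,"ay":0,"az":0,"claw":2}
    - {"tx":0,"ty":0,"tz":0,"ax":0,"ay":0,"az":0,"claw":2}
    - {"tx":0,"ty":0,"tz":0,"ax":0,"ay":0,"az":0,"claw":2}
    - {"tx":0,"ty":0,"tz":0,"ax":0,"ay":0,"az":0,"claw":2}
    - {"tx":0,"ty":0,"tz":0,"ax":0,"ay":0,"az":0,"claw":2}
    - {"tx":0,"ty":0,"tz":0,"ax":0,"ay":0,"az":0,"claw":2}
    - {"tx":0,"ty":0,"tz":0,"ax":0,"ay":0,"az":0,"claw":2}

```text
time_s: 2.48
tcp_pos: [0.4613, 0.3291, 0.017]
ee_rot: [[0.956, -0.293, -0.0], [-0.293, -0.956, -0.0], [-0.0, 0.0, -1.0]]
wrist_force: [-1.1, -1.8, 4.4]
gripper_width: 0.339
gripper_force: 30.0
```

>>> drive_tool:
  rows:
    - {"tx":0,"ty":0,"tz":-2,"ax":0,"ay":0,"az":0,"claw":2}
    - {"tx":0,"ty":0,"tz":-3,"ax":0,"ay":0,"az":0,"claw":2}
    - {"tx":0,"ty":0,"tz":-3,"ax":0,"ay":0,"az":0,"claw":2}

```text
time_s: 2.73
tcp_pos: [0.4607, 0.3287, 0.096]
ee_rot: [[0.956, -0.294, -0.002], [-0.294, -0.956, -0.002], [-0.002, 0.003, -1.0]]
wrist_force: [-0.2, -0.8, -0.9]
gripper_width: 0.343
gripper_force: 30.0
```

>>> drive_tool:
  rows:
    - {"tx":1.54,"ty":3.33,"tz":0,"ax":0,"ay":0,"az":0,"claw":2}
    - {"tx":1.54,"ty":3.33,"tz":0,"ax":0,"ay":0,"az":0,"claw":2}
    - {"tx":1.54,"ty":3.33,"tz":0,"ax":0,"ay":0,"az":0,"claw":2}
    - {"tx":1.54,"ty":3.33,"tz":0,"ax":0,"ay":0,"az":0,"claw":2}
    - {"tx":1.54,"ty":3.33,"tz":0,"ax":0,"ay":0,"az":0,"claw":2}
    - {"tx":1.54,"ty":3.33,"tz":0,"ax":0,"ay":0,"az":0,"claw":2}
    - {"tx":1.54,"ty":3.33,"tz":0,"ax":0,"ay":0,"az":0,"claw":2}
    - {"tx":1.54,"ty":3.33,"tz":0,"ax":0,"ay":0,"az":0,"claw":2}
    - {"tx":1.54,"ty":3.33,"tz":0,"ax":0,"ay":0,"az":0,"claw":2}
    - {"tx":1.54,"ty":3.33,"tz":0,"ax":0,"ay":0,"az":0,"claw":2}

```text
time_s: 3.57
tcp_pos: [0.5107, -0.0358, 0.0962]
ee_rot: [[0.956, -0.293, -0.0], [-0.293, -0.956, 0.0], [-0.0, -0.0, -1.0]]
wrist_force: [0.4, 0.3, -1.6]
gripper_width: 0.343
gripper_force: 30.0
```

>>> drive_tool:
  rows:
    - {"tx":0,"ty":0,"tz":0,"ax":0,"ay":0,"az":0.118,"claw":2}
    - {"tx":0,"ty":0,"tz":0,"ax":0,"ay":0,"az":0.118,"claw":2}
    - {"tx":0,"ty":0,"tz":0,"ax":0,"ay":0,"az":0.118,"claw":2}
    - {"tx":0,"ty":0,"tz":0,"ax":0,"ay":0,"az":0.118,"claw":2}
    - {"tx":0,"ty":0,"tz":0,"ax":0,"ay":0,"az":0.118,"claw":2}
    - {"tx":0,"ty":0,"tz":0,"ax":0,"ay":0,"az":0.118,"claw":2}
    - {"tx":0,"ty":0,"tz":0,"ax":0,"ay":0,"az":0.118,"claw":2}
    - {"tx":0,"ty":0,"tz":0,"ax":0,"ay":0,"az":0.116,"claw":2}
    - {"tx":0,"ty":0,"tz":0,"ax":0,"ay":0,"az":0,"claw":2}
    - {"tx":0,"ty":0,"tz":0,"ax":0,"ay":0,"az":0,"claw":2}

```text
time_s: 4.4
tcp_pos: [0.5107, -0.0341, 0.0962]
ee_rot: [[0.328, -0.945, -0.0], [-0.945, -0.328, 0.0], [-0.0, 0.0, -1.0]]
wrist_force: [0.4, -0.1, -1.1]
gripper_width: 0.341
gripper_force: 30.0
```

```bash
python3 - <<'E'
from h import *
need(510.7,-34.9,60,-71)
ims=[]
for n,(u,v) in(("side",(345,205)),("top",(330,240))):
    p,d=capture(n);np.savez(n+"1.npz",p=p,d=d);ims.append(cv2.resize(p[v-60:v+60,u-50:u+50],None,fx=4,fy=4,interpolation=2))
cv2.imwrite("pics/st2.png",np.hstack(ims)[:,:,::-1])
E
```

```text
t 4.4 need cm [0.08 0.03 3.62] az 0.002 tcp [ 0.5107 -0.0341  0.0962] yaw -70.88 F [ 0.4 -0.1 -1.1] M [ 0.06  0.   -0.03] w 29.6 gf 30.0
```

View pics/st2.png

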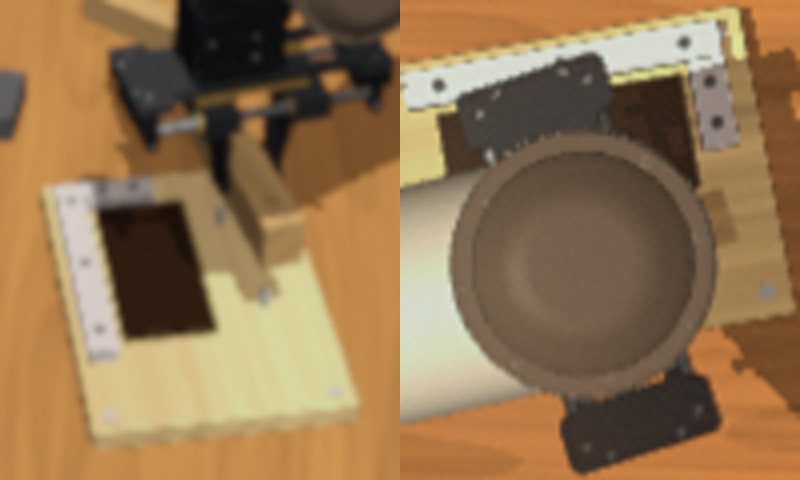

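```bash
python3 - <<'E'
from h import *
f=lambda c:(295+c[0]/4-.4,145+c[1]/4-.4)
p=onplane("side",[f((266,287)),f((219,208))],.034)*1000
print("pins side",p,p.mean(0),np.linalg.norm(p[1]-p[0]),np.degrees(np.arctan2(*(p[1]-p[0])[::-1])))
h=onplane("side",[(269.7+262/3,199.7+285/3),(269.7+382/3,199.7+314/3)],.038)*1000;print("holes side",h.mean(0))
e=onplane("side",[f((265,262)),f((300,250))],.079)*1000;print("end bottom",e,e.mean(0))
e2=onplane("side",[f((262,226)),f((300,212))],.117)*1000;print("end top",e2,e2.mean(0))
ax=np.array([np.cos(np.radians(-70.9)),np.sin(np.radians(-70.9))]);print("centre",e.mean(0)+80*ax,e2.mean(0)+80*ax)
E
```

```text
pins side [[492.64775264  13.09009649]
 [527.01680369 -78.34060465]] [509.83227816 -32.62525408] 97.67704326139653 -69.39862189792666
holes side [459.19815957 330.3878253 ]
end bottom [[495.92220481  38.05146779]
 [470.61618306  23.80397544]] [483.26919393  30.92772161]
end top [[499.877997    44.32510534]
 [472.89621462  27.74771105]] [486.38710581  36.0364082 ]
centre [509.44662585 -44.66819136] [512.56453773 -39.55950477]
```

>>> drive_tool:
  rows:
    - {"tx":0,"ty":0,"tz":1.5,"ax":0,"ay":0,"az":0,"claw":2}
    - {"tx":0,"ty":0,"tz":1.5,"ax":0,"ay":0,"az":0,"claw":2}
    - {"tx":0,"ty":0,"tz":1.2,"ax":0,"ay":0,"az":0,"claw":2}
    - {"tx":0,"ty":0,"tz":0,"ax":0,"ay":0,"az":0,"claw":2}
    - {"tx":0,"ty":0,"tz":0.1,"ax":0,"ay":0,"az":0,"claw":2}
    - {"tx":0,"ty":0,"tz":0.1,"ax":0,"ay":0,"az":0,"claw":2}
    - {"tx":0,"ty":0,"tz":0.1,"ax":0,"ay":0,"az":0,"claw":2}
    - {"tx":0,"ty":0,"tz":0.1,"ax":0,"ay":0,"az":0,"claw":2}
    - {"tx":0,"ty":0,"tz":0,"ax":0,"ay":0,"az":0,"claw":2}

```text
time_s: 5.25
tcp_pos: [0.5111, -0.0341, 0.051]
ee_rot: [[0.325, -0.946, 0.001], [-0.946, -0.325, 0.0], [0.0, -0.001, -1.0]]
wrist_force: [-0.7, 0.2, -0.9]
gripper_width: 0.34
gripper_force: 30.0
```

```bash
python3 - <<'E'
from h import *
need(510.7,-34.9,35,-71)
E
```

```text
t 5.25 need cm [0.07 0.07 1.6 ] az -0.0 tcp [ 0.5111 -0.0341  0.051 ] yaw -71.02 F [-0.7  0.2 -0.9] M [ 0.05 -0.01 -0.01] w 29.5 gf 30.0
```

>>> drive_tool:
  rows:
    - {"tx":0.05,"ty":0.05,"tz":0.1,"ax":0,"ay":0,"az":0,"claw":2}
    - {"tx":0,"ty":0,"tz":0.1,"ax":0,"ay":0,"az":0,"claw":2}
    - {"tx":0,"ty":0,"tz":0.1,"ax":0,"ay":0,"az":0,"claw":2}
    - {"tx":0,"ty":0,"tz":0.1,"ax":0,"ay":0,"az":0,"claw":2}
    - {"tx":0,"ty":0,"tz":0,"ax":0,"ay":0,"az":0,"claw":2}

```text
time_s: 5.67
tcp_pos: [0.5104, -0.0348, 0.0463]
ee_rot: [[0.325, -0.946, -0.0], [-0.946, -0.325, -0.0], [-0.0, 0.0, -1.0]]
wrist_force: [-0.1, 0.1, -0.8]
gripper_width: 0.34
gripper_force: 30.0
```

```bash
python3 - <<'E'
from h import *
need(510.7,-34.9,35,-71)
E
```

```text
t 5.67 need cm [ 0.02 -0.03  1.13] az -0.001 tcp [ 0.5104 -0.0348  0.0463] yaw -71.04 F [-0.1  0.1 -0.8] M [ 0.06 -0.    0.02] w 29.6 gf 30.0
```

>>> drive_tool:
  rows:
    - {"tx":0,"ty":0,"tz":0.15,"ax":0,"ay":0,"az":0,"claw":2}
    - {"tx":0,"ty":0,"tz":0.15,"ax":0,"ay":0,"az":0,"claw":2}
    - {"tx":0,"ty":0,"tz":0.15,"ax":0,"ay":0,"az":0,"claw":2}
    - {"tx":0,"ty":0,"tz":0.15,"ax":0,"ay":0,"az":0,"claw":2}
    - {"tx":0,"ty":0,"tz":0,"ax":0,"ay":0,"az":0,"claw":2}

```text
time_s: 6.08
tcp_pos: [0.5103, -0.0348, 0.0401]
ee_rot: [[0.325, -0.946, -0.001], [-0.946, -0.325, -0.0], [-0.0, 0.001, -1.0]]
wrist_force: [-0.1, 0.1, -1.6]
gripper_width: 0.345
gripper_force: 30.0
```

>>> drive_tool:
  rows:
    - {"tx":0,"ty":0,"tz":0.15,"ax":0,"ay":0,"az":0,"claw":2}
    - {"tx":0,"ty":0,"tz":0.15,"ax":0,"ay":0,"az":0,"claw":2}
    - {"tx":0,"ty":0,"tz":0.15,"ax":0,"ay":0,"az":0,"claw":2}
    - {"tx":0,"ty":0,"tz":0,"ax":0,"ay":0,"az":0,"claw":2}

```text
time_s: 6.42
tcp_pos: [0.5103, -0.0348, 0.0357]
ee_rot: [[0.325, -0.946, -0.001], [-0.946, -0.325, -0.0], [-0.0, 0.001, -1.0]]
wrist_force: [-0.2, 0.4, -1.8]
gripper_width: 0.34
gripper_force: 30.0
```

>>> drive_tool:
  rows:
    - {"tx":0,"ty":0,"tz":0.1,"ax":0,"ay":0,"az":0,"claw":2}
    - {"tx":0,"ty":0,"tz":0.1,"ax":0,"ay":0,"az":0,"claw":2}
    - {"tx":0,"ty":0,"tz":0,"ax":0,"ay":0,"az":0,"claw":2}

```text
time_s: 6.67
tcp_pos: [0.5107, -0.0347, 0.0349]
ee_rot: [[0.325, -0.946, 0.0], [-0.946, -0.325, -0.0], [0.0, -0.0, -1.0]]
wrist_force: [-2.4, 0.1, 4.8]
gripper_width: 0.343
gripper_force: 30.0
```

>>> drive_tool:
  rows:
    - {"tx":0,"ty":0,"tz":0,"ax":0,"ay":0,"az":0,"claw":5.5}
    - {"tx":0,"ty":0,"tz":0,"ax":0,"ay":0,"az":0,"claw":5.5}
    - {"tx":0,"ty":0,"tz":0,"ax":0,"ay":0,"az":0,"claw":5.5}
    - {"tx":0,"ty":0,"tz":0,"ax":0,"ay":0,"az":0,"claw":5.5}
    - {"tx":0,"ty":0,"tz":0,"ax":0,"ay":0,"az":0,"claw":5.5}
    - {"tx":0,"ty":0,"tz":-1,"ax":0,"ay":0,"az":0,"claw":6}
    - {"tx":0,"ty":0,"tz":-3,"ax":0,"ay":0,"az":0,"claw":7}
    - {"tx":0,"ty":0,"tz":-3,"ax":0,"ay":0,"az":0,"claw":7}
    - {"tx":0,"ty":0,"tz":-2,"ax":0,"ay":0,"az":0,"claw":7}
    - {"tx":0,"ty":0,"tz":0,"ax":0,"ay":0,"az":0,"claw":7}

```text
time_s: 7.5
tcp_pos: [0.5139, -0.0344, 0.1296]
ee_rot: [[0.326, -0.945, 0.011], [-0.945, -0.326, 0.001], [0.002, -0.011, -1.0]]
wrist_force: [0.4, 0.2, 0.2]
gripper_width: 0.794
gripper_force: 0.0
```

```bash
python3 - <<'E'
from h import *
f=np.load("top0.npz");d=f["d"]
m,X=comps("top",d,.018,.06,(415,175,500,270))
cs,_=cv2.findContours(m.astype(np.uint8),cv2.RETR_EXTERNAL,cv2.CHAIN_APPROX_NONE)
w=onplane("top",max(cs,key=cv2.contourArea).reshape(-1,2),.030)*1000
# iterate: points in rough wedge frame, fit straight side
y0=-37.;o=np.array([519.,-317.])
for _ in range(3):
    a=np.radians(y0);R=np.array([[np.cos(a),-np.sin(a)],[np.sin(a),np.cos(a)]]);q=(w-o)@R
    L=q[(q[:,1]>12)&(q[:,0]>-22)&(q[:,0]<140)];k,b=np.polyfit(L[:,0],L[:,1],1);y0+=np.degrees(np.arctan(k))
a=np.radians(y0);R=np.array([[np.cos(a),-np.sin(a)],[np.sin(a),np.cos(a)]]);q=(w-o)@R
top=np.median(q[(q[:,1]>10)&(q[:,0]>-20)&(q[:,0]<140),1]);bot=np.median(q[(q[:,1]<-10)&(q[:,0]>-22)&(q[:,0]<25),1]);print("yaw",y0,"sides",top,bot,"x",q[:,0].min(),q[:,0].max())
xo=(q[:,0].min()+30+q[:,0].max()-149)/2;print("origin",o+R@[xo,(top+bot)/2])
oo=o+R@[xo,(top+bot)/2];need(oo[0],oo[1],80,y0)
p,dd=capture("side");
p2,dd=capture("top");np.savez("top2.npz",p=p2,d=dd)
cv2.imwrite("pics/s3.png",np.hstack([cv2.resize(p[145:265,295:395],None,fx=4,fy=4,interpolation=2),cv2.resize(p2[180:300,260:360],None,fx=4,fy=4,interpolation=2)])[:,:,::-1])
E
```

```text
yaw -36.24610504019326 sides 18.044589336196083 -16.42628367968407 x -30.659999023380486 148.7690336676783
origin [ 519.11914051 -316.08403676]
t 7.5 need cm [26.79  8.75  4.93] az -0.606 tcp [ 0.5139 -0.0344  0.1296] yaw -70.97 F [0.4 0.2 0.2] M [ 0.09 -0.05  0.05] w 69.1 gf 0.0
```

View pics/s3.png

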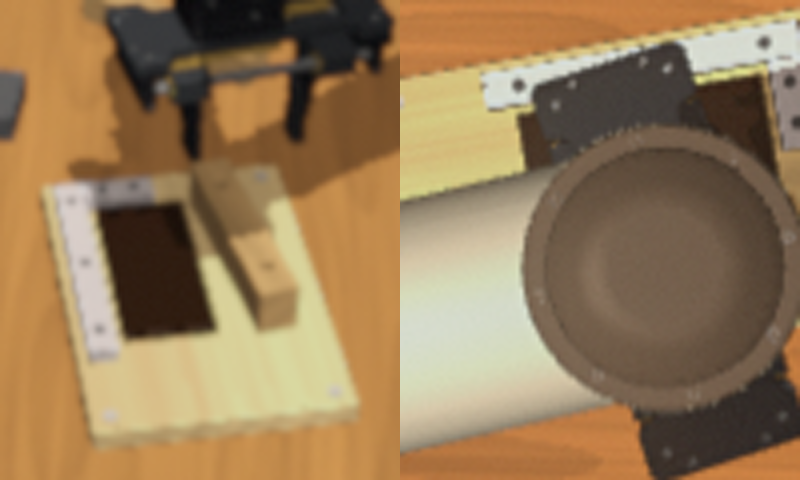

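The side crop shows the bar flat on the board with its near end face at (278,310), so it is seated. Next is the wedge.

>>> drive_tool:
  rows:
    - {"tx":3.34,"ty":1.08,"tz":0.3,"ax":0,"ay":0,"az":0,"claw":7}
    - {"tx":3.34,"ty":1.08,"tz":0.3,"ax":0,"ay":0,"az":0,"claw":7}
    - {"tx":3.34,"ty":1.08,"tz":0.3,"ax":0,"ay":0,"az":0,"claw":7}
    - {"tx":3.34,"ty":1.08,"tz":0.4,"ax":0,"ay":0,"az":0,"claw":7}
    - {"tx":3.34,"ty":1.08,"tz":0.4,"ax":0,"ay":0,"az":0,"claw":7}
    - {"tx":3.34,"ty":1.08,"tz":0.4,"ax":0,"ay":0,"az":0,"claw":7}
    - {"tx":3.34,"ty":1.08,"tz":0.4,"ax":0,"ay":0,"az":0,"claw":7}
    - {"tx":3.34,"ty":1.08,"tz":0.4,"ax":0,"ay":0,"az":0,"claw":7}

```text
time_s: 8.27
tcp_pos: [0.5145, -0.3169, 0.0934]
ee_rot: [[0.325, -0.946, -0.003], [-0.946, -0.325, 0.001], [-0.002, 0.002, -1.0]]
wrist_force: [-0.1, -0.5, 0.3]
gripper_width: 0.808
gripper_force: 0.0
```

>>> drive_tool:
  rows:
    - {"tx":0,"ty":0,"tz":0,"ax":0,"ay":0,"az":-0.121,"claw":6}
    - {"tx":0,"ty":0,"tz":0,"ax":0,"ay":0,"az":-0.121,"claw":6}
    - {"tx":0,"ty":0,"tz":0,"ax":0,"ay":0,"az":-0.121,"claw":6}
    - {"tx":0,"ty":0,"tz":0,"ax":0,"ay":0,"az":-0.121,"claw":6}
    - {"tx":0,"ty":0,"tz":0,"ax":0,"ay":0,"az":-0.121,"claw":6}
    - {"tx":0,"ty":0,"tz":0,"ax":0,"ay":0,"az":0,"claw":6}
    - {"tx":0,"ty":0,"tz":0,"ax":0,"ay":0,"az":0,"claw":6}

```text
time_s: 8.85
tcp_pos: [0.515, -0.3153, 0.0939]
ee_rot: [[0.803, -0.596, -0.002], [-0.596, -0.803, 0.001], [-0.002, 0.001, -1.0]]
wrist_force: [0.0, 1.6, -0.8]
gripper_width: 0.692
gripper_force: 0.0
```

```bash
python3 - <<'E'
from h import *
need(519.1,-316.1,10,-36.3)
E
```

```text
t 8.85 need cm [ 0.4  -0.19  8.39] az -0.005 tcp [ 0.515  -0.3153  0.0939] yaw -36.56 F [ 0.   1.6 -0.8] M [-0.    0.02 -0.08] w 60.2 gf 0.0
```

>>> drive_tool:
  rows:
    - {"tx":0.4,"ty":-0.2,"tz":1.7,"ax":0,"ay":0,"az":0,"claw":6}
    - {"tx":0,"ty":0,"tz":2,"ax":0,"ay":0,"az":0,"claw":6}
    - {"tx":0,"ty":0,"tz":2,"ax":0,"ay":0,"az":0,"claw":6}
    - {"tx":0,"ty":0,"tz":1.5,"ax":0,"ay":0,"az":0,"claw":6}
    - {"tx":0,"ty":0,"tz":1,"ax":0,"ay":0,"az":0,"claw":6}
    - {"tx":0,"ty":0,"tz":0.5,"ax":0,"ay":0,"az":0,"claw":6}
    - {"tx":0,"ty":0,"tz":0,"ax":0,"ay":0,"az":0,"claw":6}

```text
time_s: 9.43
tcp_pos: [0.5194, -0.316, 0.0068]
ee_rot: [[0.805, -0.594, -0.002], [-0.594, -0.805, 0.001], [-0.002, 0.001, -1.0]]
wrist_force: [0.7, 0.7, 0.6]
gripper_width: 0.686
gripper_force: 0.0
```

>>> drive_tool:
  rows:
    - {"tx":0,"ty":0,"tz":0,"ax":0,"ay":0,"az":0,"claw":2.5}
    - {"tx":0,"ty":0,"tz":0,"ax":0,"ay":0,"az":0,"claw":2.5}
    - {"tx":0,"ty":0,"tz":0,"ax":0,"ay":0,"az":0,"claw":2.5}
    - {"tx":0,"ty":0,"tz":0,"ax":0,"ay":0,"az":0,"claw":2.5}
    - {"tx":0,"ty":0,"tz":0,"ax":0,"ay":0,"az":0,"claw":2.5}
    - {"tx":0,"ty":0,"tz":0,"ax":0,"ay":0,"az":0,"claw":2.5}
    - {"tx":0,"ty":0,"tz":0,"ax":0,"ay":0,"az":0,"claw":2.5}
    - {"tx":0,"ty":0,"tz":0,"ax":0,"ay":0,"az":0,"claw":2.5}

```text
time_s: 10.1
tcp_pos: [0.5203, -0.3165, 0.0088]
ee_rot: [[0.805, -0.593, 0.001], [-0.593, -0.805, -0.0], [0.001, 0.0, -1.0]]
wrist_force: [-1.5, 0.2, 5.1]
gripper_width: 0.399
gripper_force: 29.9
```

>>> drive_tool:
  rows:
    - {"tx":0,"ty":0,"tz":-2,"ax":0,"ay":0,"az":0,"claw":2.5}
    - {"tx":0,"ty":0,"tz":-3,"ax":0,"ay":0,"az":0,"claw":2.5}
    - {"tx":0,"ty":0,"tz":-4,"ax":0,"ay":0,"az":0,"claw":2.5}
    - {"tx":0,"ty":0,"tz":0,"ax":0,"ay":0,"az":0,"claw":2.5}
    - {"tx":0,"ty":0,"tz":0,"ax":0,"ay":0,"az":0,"claw":2.5}

```text
time_s: 10.52
tcp_pos: [0.5217, -0.3166, 0.1004]
ee_rot: [[0.805, -0.593, 0.006], [-0.593, -0.805, -0.001], [0.005, -0.002, -1.0]]
wrist_force: [-0.7, 0.7, -2.0]
gripper_width: 0.4
gripper_force: 29.9
```

>>> drive_tool:
  rows:
    - {"tx":0,"ty":0,"tz":0,"ax":0,"ay":0,"az":0.124,"claw":2.5}
    - {"tx":0,"ty":0,"tz":0,"ax":0,"ay":0,"az":0.124,"claw":2.5}
    - {"tx":0,"ty":0,"tz":0,"ax":0,"ay":0,"az":0.124,"claw":2.5}
    - {"tx":0,"ty":0,"tz":0,"ax":0,"ay":0,"az":0.124,"claw":2.5}
    - {"tx":0,"ty":0,"tz":0,"ax":0,"ay":0,"az":0.124,"claw":2.5}
    - {"tx":0,"ty":0,"tz":0,"ax":0,"ay":0,"az":0.124,"claw":2.5}
    - {"tx":-2,"ty":-0.2,"tz":0,"ax":0,"ay":0,"az":0,"claw":2.5}
    - {"tx":-3.6,"ty":-0.4,"tz":0,"ax":0,"ay":0,"az":0,"claw":2.5}
    - {"tx":-3.6,"ty":-0.4,"tz":0,"ax":0,"ay":0,"az":0,"claw":2.5}

```text
time_s: 11.27
tcp_pos: [0.5108, -0.2234, 0.0957]
ee_rot: [[0.188, -0.982, -0.004], [-0.982, -0.188, 0.001], [-0.002, 0.003, -1.0]]
wrist_force: [0.9, 0.6, 0.1]
gripper_width: 0.404
gripper_force: 29.9
```

>>> drive_tool:
  rows:
    - {"tx":-3.8,"ty":-0.4,"tz":0,"ax":0,"ay":0,"az":0,"claw":2.5}
    - {"tx":-3.8,"ty":-0.4,"tz":0,"ax":0,"ay":0,"az":0,"claw":2.5}
    - {"tx":-3.8,"ty":-0.4,"tz":0,"ax":0,"ay":0,"az":0,"claw":2.5}
    - {"tx":-3.8,"ty":-0.4,"tz":0,"ax":0,"ay":0,"az":0,"claw":2.5}
    - {"tx":-3.8,"ty":-0.4,"tz":0,"ax":0,"ay":0,"az":0,"claw":2.5}
    - {"tx":-3.8,"ty":-0.4,"tz":0,"ax":0,"ay":0,"az":0,"claw":2.5}
    - {"tx":-3.8,"ty":-0.4,"tz":0,"ax":0,"ay":0,"az":0,"claw":2.5}
    - {"tx":-3.8,"ty":-0.4,"tz":0,"ax":0,"ay":0,"az":0,"claw":2.5}
    - {"tx":-3.8,"ty":-0.4,"tz":0,"ax":0,"ay":0,"az":0,"claw":2.5}
    - {"tx":-3.8,"ty":-0.4,"tz":0,"ax":0,"ay":0,"az":0,"claw":2.5}

```text
time_s: 12.1
tcp_pos: [0.4774, 0.1579, 0.0965]
ee_rot: [[0.191, -0.982, -0.003], [-0.982, -0.191, -0.001], [0.001, 0.003, -1.0]]
wrist_force: [0.4, 0.0, -0.3]
gripper_width: 0.399
gripper_force: 29.9
```

>>> drive_tool:
  rows:
    - {"tx":-2.0,"ty":-0.2,"tz":0,"ax":0,"ay":0,"az":0,"claw":2.5}
    - {"tx":-2.0,"ty":-0.2,"tz":0,"ax":0,"ay":0,"az":0,"claw":2.5}
    - {"tx":0,"ty":0,"tz":0,"ax":0,"ay":0,"az":0,"claw":2.5}
    - {"tx":0,"ty":0,"tz":0,"ax":0,"ay":0,"az":0,"claw":2.5}

```text
time_s: 12.43
tcp_pos: [0.4743, 0.1969, 0.0965]
ee_rot: [[0.192, -0.981, -0.003], [-0.981, -0.192, -0.002], [0.001, 0.003, -1.0]]
wrist_force: [0.3, 0.0, -0.2]
gripper_width: 0.401
gripper_force: 29.9
```

```bash
python3 - <<'E'
from h import *
need(478.6,197.8,28,-79.1)
p,d=capture("top");q,_=capture("side");np.savez("top3.npz",p=p,d=d)
cv2.imwrite("pics/t4.png",np.hstack([cv2.resize(p[170:290,225:385],None,fx=3,fy=3,interpolation=2),cv2.resize(q[170:290,300:400],None,fx=3,fy=3,interpolation=2)])[:,:,::-1])
E
```

```text
t 12.43 need cm [-0.01 -0.46  6.85] az 0.003 tcp [0.4743 0.1969 0.0965] yaw -78.92 F [ 0.3  0.  -0.2] M [ 0.08 -0.    0.  ] w 34.9 gf 29.9
```

View pics/t4.png

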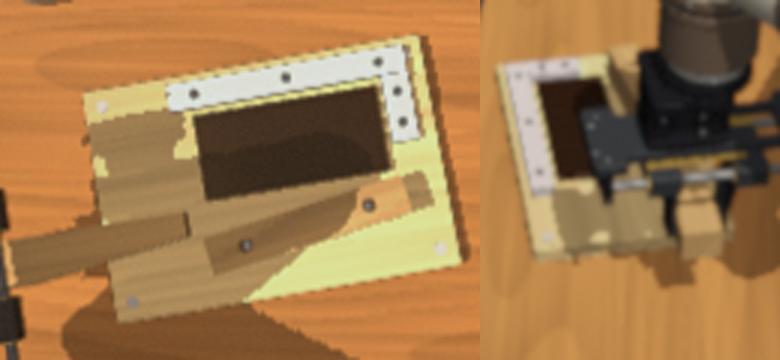

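The top crop shows the bar seated with a pin visible in each hole at (246,245) and (369,205). The wedge lies parallel to the gap, straight side towards the blank, with its tip at (187,222) just outside the mouth.

>>> drive_tool:
  rows:
    - {"tx":0,"ty":-0.45,"tz":2,"ax":0,"ay":0,"az":0,"claw":2.5}
    - {"tx":0,"ty":0,"tz":2,"ax":0,"ay":0,"az":0,"claw":2.5}
    - {"tx":0,"ty":0,"tz":1.5,"ax":0,"ay":0,"az":0,"claw":2.5}
    - {"tx":0,"ty":0,"tz":1.0,"ax":0,"ay":0,"az":0,"claw":2.5}
    - {"tx":0,"ty":0,"tz":0,"ax":0,"ay":0,"az":0,"claw":2.5}
    - {"tx":0,"ty":0,"tz":0,"ax":0,"ay":0,"az":0,"claw":2.5}

```text
time_s: 13.03
tcp_pos: [0.4798, 0.1966, 0.0328]
ee_rot: [[0.19, -0.982, -0.001], [-0.982, -0.19, -0.001], [0.001, 0.001, -1.0]]
wrist_force: [-0.5, 0.4, -1.1]
gripper_width: 0.398
gripper_force: 29.9
```

```bash
cat >> h.py <<'E'
BY=np.radians(10.9);RB=np.array([[np.cos(BY),-np.sin(BY)],[np.sin(BY),np.cos(BY)]]);BC=np.array([548.5,-3.7])
def tob(w): return (np.asarray(w)-BC)@RB
E
python3 - <<'E'
from h import *
g=lambda c:(225+c[0]/3-.33,170+c[1]/3-.33)
print("blank lower corners",tob(onplane("top",[g((207,200)),g((391,168))],.026)*1000))
print("blank upper corners",tob(onplane("top",[g((195,117)),g((380,86))],.026)*1000))
print("fence lower edge top",tob(onplane("top",[g((170,110)),g((384,70))],.030)*1000))
print("bar corners, pins",tob(onplane("top",[g((206,238)),g((213,273)),g((428,170)),g((246,245)),g((369,205))],.056)*1000))
s=sense();x=tob(s["tcp_pos"][:2]*1000 if 0 else np.array(s["tcp_pos"][:2])*1000);print("tcp b",x,"straight x",x[0]+17.5,"tip y",x[1]-149);need(478.6,197.8,27,-79.1)
E
```

```text
blank lower corners [[ -9.99027995  51.83132588]
 [-10.12468605 -97.35190286]]
blank upper corners [[  57.37603002   50.51028231]
 [  56.30877254 -100.58514181]]
fence lower edge top [[  65.98019266   69.08850988]
 [  68.04979113 -105.76007976]]
bar corners, pins [[ -39.66967291   54.70904345]
 [ -66.91485478   53.78740114]
 [ -17.63870424 -122.84697732]
 [ -50.16851479   25.23756697]
 [ -36.23842331  -73.1981368 ]]
tcp b [-29.55096472 209.67199146] straight x -12.050964720949096 tip y 60.6719914602335
t 13.03 need cm [-0.14  0.1   0.58] az 0.001 tcp [0.4798 0.1966 0.0328] yaw -79.05 F [-0.5  0.4 -1.1] M [ 0.13 -0.13  0.03] w 34.6 gf 29.9
```

>>> drive_tool:
  rows:
    - {"tx":0,"ty":0.05,"tz":0.3,"ax":0,"ay":0,"az":0,"claw":2.5}
    - {"tx":0,"ty":0,"tz":0.2,"ax":0,"ay":0,"az":0,"claw":2.5}
    - {"tx":0,"ty":0,"tz":0.1,"ax":0,"ay":0,"az":0,"claw":2.5}
    - {"tx":0,"ty":0,"tz":0,"ax":0,"ay":0,"az":0,"claw":2.5}
    - {"tx":0,"ty":0,"tz":0,"ax":0,"ay":0,"az":0,"claw":2.5}

```text
time_s: 13.45
tcp_pos: [0.4795, 0.1975, 0.0274]
ee_rot: [[0.191, -0.982, 0.001], [-0.982, -0.191, 0.0], [-0.0, -0.001, -1.0]]
wrist_force: [0.4, -0.1, -0.1]
gripper_width: 0.4
gripper_force: 29.9
```

>>> drive_tool:
  rows:
    - {"tx":0.5,"ty":0,"tz":0.05,"ax":0,"ay":0,"az":0,"claw":2.5}
    - {"tx":0.6,"ty":0,"tz":0,"ax":0,"ay":0,"az":0,"claw":2.5}
    - {"tx":0.6,"ty":0,"tz":0,"ax":0,"ay":0,"az":0,"claw":2.5}
    - {"tx":0.6,"ty":0,"tz":0,"ax":0,"ay":0,"az":0,"claw":2.5}
    - {"tx":0.6,"ty":0,"tz":0,"ax":0,"ay":0,"az":0,"claw":2.5}
    - {"tx":0.6,"ty":0,"tz":0,"ax":0,"ay":0,"az":0,"claw":2.5}
    - {"tx":0.5,"ty":0,"tz":0,"ax":0,"ay":0,"az":0,"claw":2.5}
    - {"tx":0.5,"ty":0,"tz":0,"ax":0,"ay":0,"az":0,"claw":2.5}
    - {"tx":0,"ty":0,"tz":0,"ax":0,"ay":0,"az":0,"claw":2.5}

```text
time_s: 14.2
tcp_pos: [0.4883, 0.1522, 0.0268]
ee_rot: [[0.19, -0.982, 0.0], [-0.982, -0.19, -0.0], [0.0, -0.0, -1.0]]
wrist_force: [0.9, -1.5, 1.2]
gripper_width: 0.398
gripper_force: 29.9
```

```bash
cat >> h.py <<'E'
def st():
    s=sense();x=tob(np.array(s["tcp_pos"][:2])*1000);f=np.array(s["wrist_force"]);R=np.array(s["ee_rot"])
    print("t",round(s["time_s"],2),"straight x",round(x[0]+17.5,1),"tip y",round(x[1]-149,1),"z",round(s["tcp_pos"][2]*1000,1),"Ftool",np.round(R.T@f,1),"M",np.round(s["moment"],2),"yaw",round(yaw(R),2),"w",round(s["gripper_width"]*87,1),"gf",round(s["gripper_force"],1))
E
python3 -c "
from h import *
st()"
```

```text
t 14.2 straight x -12.2 tip y 15.5 z 26.8 Ftool [ 1.6 -0.6 -1.2] M [-0.4  -0.4   0.06] yaw -79.03 w 34.6 gf 29.9
```

>>> drive_tool:
  rows:
    - {"tx":0.5,"ty":0,"tz":0,"ax":0,"ay":0,"az":0,"claw":2.5}
    - {"tx":0.5,"ty":-0.05,"tz":0,"ax":0,"ay":0,"az":0,"claw":2.5}
    - {"tx":0.5,"ty":-0.07,"tz":0,"ax":0,"ay":0,"az":0,"claw":2.5}
    - {"tx":0.5,"ty":-0.07,"tz":0,"ax":0,"ay":0,"az":0,"claw":2.5}
    - {"tx":0.5,"ty":-0.07,"tz":0,"ax":0,"ay":0,"az":0,"claw":2.5}
    - {"tx":0.5,"ty":-0.07,"tz":0,"ax":0,"ay":0,"az":0,"claw":2.5}
    - {"tx":0.5,"ty":-0.07,"tz":0,"ax":0,"ay":0,"az":0,"claw":2.5}
    - {"tx":0,"ty":0,"tz":0,"ax":0,"ay":0,"az":0,"claw":2.5}

```text
time_s: 14.87
tcp_pos: [0.499, 0.1188, 0.0268]
ee_rot: [[0.19, -0.982, 0.0], [-0.982, -0.19, -0.0], [0.0, -0.0, -1.0]]
wrist_force: [0.1, 1.0, 4.6]
gripper_width: 0.397
gripper_force: 30.0
```

```bash
python3 -c "
from h import *
st()"
```

```text
t 14.87 straight x -7.9 tip y -19.4 z 26.8 Ftool [-0.9 -0.3 -4.6] M [ 0.12 -0.03 -0.08] yaw -79.03 w 34.6 gf 30.0
```

>>> drive_tool:
  rows:
    - {"tx":0.5,"ty":-0.03,"tz":0,"ax":0,"ay":0,"az":0,"claw":2.5}
    - {"tx":0.5,"ty":-0.04,"tz":0,"ax":0,"ay":0,"az":0,"claw":2.5}
    - {"tx":0.5,"ty":-0.04,"tz":0,"ax":0,"ay":0,"az":0,"claw":2.5}
    - {"tx":0.5,"ty":-0.04,"tz":0,"ax":0,"ay":0,"az":0,"claw":2.5}
    - {"tx":0.4,"ty":-0.04,"tz":0,"ax":0,"ay":0,"az":0,"claw":2.5}
    - {"tx":0.3,"ty":-0.04,"tz":0,"ax":0,"ay":0,"az":0,"claw":2.5}
    - {"tx":0,"ty":0,"tz":0,"ax":0,"ay":0,"az":0,"claw":2.5}

```text
time_s: 15.45
tcp_pos: [0.5063, 0.0931, 0.0268]
ee_rot: [[0.191, -0.982, 0.001], [-0.982, -0.191, 0.0], [-0.0, -0.001, -1.0]]
wrist_force: [-0.0, 2.6, 4.3]
gripper_width: 0.402
gripper_force: 30.0
```

```bash
python3 -c "
from h import *
st()"
```

```text
t 15.45 straight x -5.6 tip y -45.9 z 26.8 Ftool [-2.5 -0.5 -4.3] M [ 0.58  0.13 -0.06] yaw -79.0 w 35.0 gf 30.0
```

Nearly home, so I'll push in smaller steps and watch the force.

>>> drive_tool:
  rows:
    - {"tx":0.3,"ty":-0.03,"tz":0,"ax":0,"ay":0,"az":0,"claw":2.5}
    - {"tx":0.2,"ty":-0.02,"tz":0,"ax":0,"ay":0,"az":0,"claw":2.5}
    - {"tx":0.2,"ty":-0.01,"tz":0,"ax":0,"ay":0,"az":0,"claw":2.5}
    - {"tx":0.2,"ty":0,"tz":0,"ax":0,"ay":0,"az":0,"claw":2.5}
    - {"tx":0,"ty":0,"tz":0,"ax":0,"ay":0,"az":0,"claw":2.5}

```text
time_s: 15.87
tcp_pos: [0.5086, 0.0848, 0.0268]
ee_rot: [[0.191, -0.982, 0.001], [-0.982, -0.191, 0.0], [-0.0, -0.001, -1.0]]
wrist_force: [-1.5, 3.9, 4.9]
gripper_width: 0.399
gripper_force: 29.9
```

```bash
python3 -c "
from h import *
st()"
```

```text
t 15.87 straight x -4.9 tip y -54.5 z 26.8 Ftool [-4.1  0.7 -4.9] M [ 1.19  0.3  -0.04] yaw -78.97 w 34.7 gf 29.9
```

>>> drive_tool:
  rows:
    - {"tx":0.15,"ty":0,"tz":0,"ax":0,"ay":0,"az":0,"claw":2.5}
    - {"tx":0.15,"ty":0,"tz":0,"ax":0,"ay":0,"az":0,"claw":2.5}
    - {"tx":0.1,"ty":0,"tz":0,"ax":0,"ay":0,"az":0,"claw":2.5}
    - {"tx":0,"ty":0,"tz":0,"ax":0,"ay":0,"az":0,"claw":2.5}

```text
time_s: 16.2
tcp_pos: [0.5093, 0.0812, 0.0268]
ee_rot: [[0.191, -0.981, 0.001], [-0.981, -0.191, 0.001], [-0.001, -0.001, -1.0]]
wrist_force: [-2.2, 5.2, 4.4]
gripper_width: 0.403
gripper_force: 29.9
```

```bash
python3 -c "
from h import *
st()"
```

```text
t 16.2 straight x -4.9 tip y -58.2 z 26.8 Ftool [-5.5  1.1 -4.4] M [1.58 0.63 0.02] yaw -78.96 w 35.1 gf 29.9
```

>>> drive_tool:
  rows:
    - {"tx":0.15,"ty":0,"tz":0,"ax":0,"ay":0,"az":0,"claw":2.5}
    - {"tx":0.1,"ty":0,"tz":0,"ax":0,"ay":0,"az":0,"claw":2.5}
    - {"tx":0.1,"ty":0,"tz":0,"ax":0,"ay":0,"az":0,"claw":2.5}
    - {"tx":0,"ty":0,"tz":0,"ax":0,"ay":0,"az":0,"claw":2.5}

```text
time_s: 16.53
tcp_pos: [0.5097, 0.0786, 0.0268]
ee_rot: [[0.192, -0.981, 0.001], [-0.981, -0.192, 0.002], [-0.001, -0.001, -1.0]]
wrist_force: [-4.3, 9.4, 6.0]
gripper_width: 0.399
gripper_force: 29.9
```

```bash
python3 -c "
from h import *
st()"
```

```text
t 16.53 straight x -5.1 tip y -60.8 z 26.8 Ftool [-10.    2.4  -6. ] M [2.77 1.25 0.23] yaw -78.92 w 34.7 gf 29.9
```

>>> drive_tool:
  rows:
    - {"tx":0.1,"ty":-0.01,"tz":0,"ax":0,"ay":0,"az":0,"claw":2.5}
    - {"tx":0.1,"ty":-0.01,"tz":0,"ax":0,"ay":0,"az":0,"claw":2.5}
    - {"tx":0.1,"ty":-0.01,"tz":0,"ax":0,"ay":0,"az":0,"claw":2.5}
    - {"tx":0,"ty":0,"tz":0,"ax":0,"ay":0,"az":0,"claw":2.5}
    - {"tx":0,"ty":0,"tz":0,"ax":0,"ay":0,"az":0,"claw":2.5}

```text
time_s: 16.95
tcp_pos: [0.51, 0.0765, 0.0268]
ee_rot: [[0.192, -0.981, -0.0], [-0.981, -0.192, 0.002], [-0.002, -0.0, -1.0]]
wrist_force: [-7.0, 13.3, 6.5]
gripper_width: 0.398
gripper_force: 30.0
```

```bash
python3 -c "
from h import *
st()
p,d=capture('top');q,_=capture('side');np.savez('top4.npz',p=p,d=d)
cv2.imwrite('pics/t5.png',np.hstack([cv2.resize(p[170:290,225:385],None,fx=3,fy=3,interpolation=2),cv2.resize(q[170:290,300:400],None,fx=3,fy=3,interpolation=2)])[:,:,::-1])"
```

```text
t 16.95 straight x -5.2 tip y -63.0 z 26.8 Ftool [-14.4   4.4  -6.4] M [3.95 1.92 0.31] yaw -78.91 w 34.6 gf 30.0
```

View pics/t5.png

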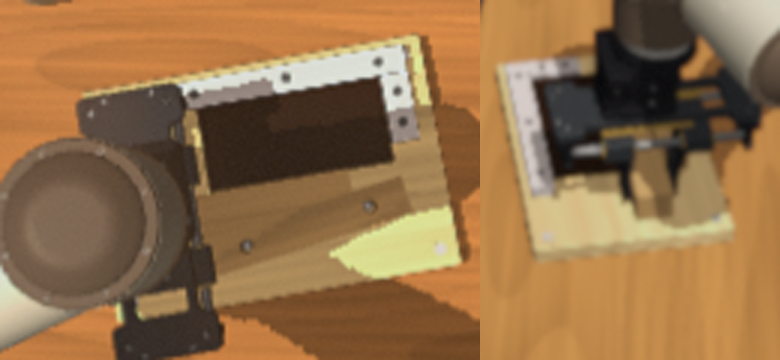

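The blank's upper edge now meets the fence along its whole length, with no yellow strip left between (203,105) and (382,75). The bar is still on its pins. One last push to make it firm.

>>> drive_tool:
  rows:
    - {"tx":0.1,"ty":0,"tz":0,"ax":0,"ay":0,"az":0,"claw":2.5}
    - {"tx":0.1,"ty":0,"tz":0,"ax":0,"ay":0,"az":0,"claw":2.5}
    - {"tx":0.1,"ty":0,"tz":0,"ax":0,"ay":0,"az":0,"claw":2.5}
    - {"tx":0,"ty":0,"tz":0,"ax":0,"ay":0,"az":0,"claw":2.5}
    - {"tx":0,"ty":0,"tz":0,"ax":0,"ay":0,"az":0,"claw":2.5}

```text
time_s: 17.47
tcp_pos: [0.5102, 0.0752, 0.0268]
ee_rot: [[0.191, -0.981, -0.0], [-0.981, -0.191, 0.004], [-0.004, -0.001, -1.0]]
wrist_force: [-11.4, 21.3, 9.2]
gripper_width: 0.403
gripper_force: 30.0
```

```bash
python3 -c "
from h import *
st()"
```

```text
t 17.47 straight x -5.2 tip y -64.2 z 26.8 Ftool [-23.1   7.1  -9.1] M [6.31 3.08 0.02] yaw -78.96 w 35.1 gf 30.0
```

>>> drive_tool:
  rows:
    - {"tx":0,"ty":0,"tz":0,"ax":0,"ay":0,"az":0,"claw":2.5}
    - {"tx":0,"ty":0,"tz":0,"ax":0,"ay":0,"az":0,"claw":2.5}
    - {"tx":0,"ty":0,"tz":0,"ax":0,"ay":0,"az":0,"claw":2.5}
    - {"tx":0,"ty":0,"tz":0,"ax":0,"ay":0,"az":0,"claw":2.5}
    - {"tx":0,"ty":0,"tz":0,"ax":0,"ay":0,"az":0,"claw":2.5}
    - {"tx":0,"ty":0,"tz":0,"ax":0,"ay":0,"az":0,"claw":2.5}

```text
time_s: 17.97
tcp_pos: [0.5102, 0.0753, 0.0268]
ee_rot: [[0.192, -0.981, -0.0], [-0.981, -0.192, 0.004], [-0.004, -0.001, -1.0]]
wrist_force: [-10.3, 21.6, 8.4]
gripper_width: 0.399
gripper_force: 30.0
```

```bash
python3 -c "
from h import *
st()
p,d=capture('top')
g=lambda c:(225+c[0]/3-.33,170+c[1]/3-.33)
print(tob(onplane('top',[g((210,190)),g((393,160))],.026)*1000))
# yellow strip pixels between blank and fence along the face
for b in (-85,-50,-10,20):
    w=np.array([[x,b] for x in range(50,76,3)])@RB.T+BC
    c=camera_params('top');uv,_=cv2.projectPoints(np.c_[w/1000,np.full(len(w),.026)],cv2.Rodrigues(c['R'])[0],c['t'],c['intrinsics'],np.array([c['k1'],0,0,0,0.]))
    print(b,[tuple(p[int(round(v)),int(round(u))].tolist()) for u,v in uv[:,0]])
"
```

```text
t 17.97 straight x -5.2 tip y -64.2 z 26.8 Ftool [-23.2   6.   -8.3] M [6.28 3.09 0.09] yaw -78.96 w 34.7 gf 30.0
[[  -2.53841956   48.1587085 ]
 [  -4.11464626 -100.0815242 ]]
-85 [(63, 41, 27), (65, 43, 30), (63, 41, 26), (63, 43, 29), (61, 40, 26), (123, 114, 107), (206, 207, 196), (221, 223, 214), (220, 223, 214)]
-50 [(65, 44, 32), (66, 44, 32), (62, 41, 27), (65, 45, 33), (61, 39, 25), (203, 206, 196), (222, 224, 215), (220, 223, 214), (220, 222, 212)]
-10 [(53, 37, 26), (49, 33, 20), (50, 35, 24), (50, 34, 23), (61, 48, 39), (128, 115, 107), (148, 134, 126), (149, 135, 126), (148, 134, 126)]
20 [(51, 37, 25), (50, 33, 20), (48, 33, 20), (53, 38, 26), (51, 34, 24), (147, 133, 125), (153, 137, 131), (149, 134, 127), (144, 129, 122)]
```

The picture goes straight from dark blank to grey fence at all four places checked, so the blank is flush. The 23 N push on the wedge is holding steady.

```bash
python3 -c "
from station import *
print(finish_job())"
```

```text
the job is handed in; nothing more can be done
None
```

The job is handed in after about 18 s of robot time: the bar is seated on both pins, the blank looks flush with the fence in the camera view, and the wedge is jammed, still gripped and pushed in with about 23 N; the jar, hammer and steel block were not approached.

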